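# Put the setting ring back in its case

### The job

Slide the lid of the wooden gauge case fully open, set the thick setting ring down into its round pocket inside, and slide the lid fully shut again over it. The lid lies in its grooves without any handle: a fingertip pressed on it just firmly enough drags it along, but do not lean on it, or its light panel cracks. Lower the ring in gently, without dropping or forcing it, and leave the other things on the bench where they are.

Things in the scene. Friction and masses are not known exactly. Their poses are not given: they have to be found in the camera images.
- case: flat plain wooden gauge case, 150 (its x) x 200 (its y) mm, rim 45 mm above the bench, fixed there; origin at the centre of its underside. The lid runs in grooves along its y; the full-height wall at -y stops it, and it slides out over the low wall at +y. Inside lies a black insert, its top 19 mm above the bench, under a mouth 118 mm wide in x between the side walls
- pocket (a point): centre of the floor of the round pocket in the insert, 11 mm above the bench, 35 mm from the case's origin towards its -y: 43 mm across, 8 mm deep, chamfered edge. Covered while the lid is shut; with the lid slid out 110 mm the open mouth reaches 55 mm to either side of the pocket centre along y
- lid (a joint): how far the lid is slid open along the case's +y: 0 shut against the stop wall (it may start up to 6 mm ajar), 0.110 m fully open, sticking out over the low end. It drags with about 9 N all the way, stays where it is left and cannot be lifted off; a smooth fingertip needs some 12 to 15 N of pressure to take it along
- lid_lines (a point): point at rim height above the middle of five fine dark lines across the lid, where a finger goes: on its centre line, 40 mm from its stop-wall end, moving with it. The lid (pale plywood, 117 x 189 x 8 mm) lies 0.5 to 6.5 mm below this point, as deep as its grooves are worn: find it by touch. It must never bear over 25 N
- ring: the setting ring: a thick steel ring, 40 mm outside, 25 mm bore, 16 mm high, about 95 g, with two fine dark lines round it; lying flat on the bench, origin at the centre of its underside. Seated in the pocket it stands 8 mm proud of the insert and clears the lid; lying on the insert it can block the lid
- part_a: bystander: a thin turned steel ring, 42 mm outside, 6 mm high, flat on the bench; origin at the centre of its underside
- part_b: bystander: another such thin ring, 42 mm outside, 6 mm high; origin at the centre of its underside
- plug: bystander: a black round plug, 44 mm in diameter, 30 mm high, standing on the bench between robot and case; origin at the centre of its underside
- comparator: bystander: bench dial comparator, dark, tilted, about 150 x 300 mm and 0.25 m high, fixed at the left of the bench; origin at the centre of its base's underside
Mind the look-alikes: they are no part of the job. Of the things that look like the ring, take the one that is farthest to the robot's right at the start.

How it is judged:
By the outcome, as a careful person would: the job done as asked, in the order asked, and still so for the second after the job is handed in, with the robot touching nothing.
It also fails if it takes over 72 s, if anything falls off the work surface, if the arm or the gripper's body presses on something with over 40 N, if the wrist force passes 120 N, or if a joint passes its speed limit or range.

### The arm

A 7-joint arm with a two-finger parallel gripper is mounted at the origin on the work surface. World frame = base frame: x ahead of the robot, y to its left, z up, the work surface at z = 0. Lengths are in m, angles in rad, forces in N, time in s.
With the tool pointing down it reaches from about 0.4 to 0.85 m from the base axis. Payload 10.4 kg.
Tool frame: the origin (TCP) lies between the finger pads; the fingertips stand 25 mm ahead of it and the grasp point (between the pads) lies 6 mm ahead of it; x points along the fingers, y is the direction in which the jaws open and shut, and the axes are right-handed (so a half turn about x gives the same grasp; the last joint's range is limited). The gripper opens to 87 mm and grips with 3 to 60 N. Pads are 19 mm wide; open, the fingers measure 117 mm over their backs; the gripper's body (75 mm by 190 mm) begins 51 mm behind the grasp point.
Start: joints at [-1.197, 0.332, -0.065, 1.46, 0.022, 1.35, -0.088], TCP at [0.242, 0.576, 0.248] pointing down, gripper open.
Joint ranges: [-2.6, 2.6], [-0.5, 2.12], [-1.47, 1.34], [0.16, 2.42], [-1.27, 4.41], [0.06, 2.06], [-2.6, 2.6]. Speed limits (rad/s): [2.22, 2.22, 2.79, 2.79, 3.14, 3.14, 3.14].

### API

Orientations are given as a unit quaternion [x, y, z, w].
In Python, from bench import r gives the robot as it stands.
- The arm moves only by the shell command python3 -m pendant 'ROWS' [FORCE]. ROWS is JSON, a list of rows, each an object with "translation": the shift along the world's x, y, z in cm, a list of three; "angular": the turn, a rotation vector about the world's x, y, z in degrees, a list of three; "hand": the opening, from -1 (shut) to 1 (fully open). In form: [{"translation": [dx, dy, dz], "angular": [wx, wy, wz], "hand": hand}, ...]. A call has 1 to 20 rows; each row shifts and turns the commanded pose from where the row before left it; what a row does not reach is not made up. A row lasts 1/10 s, in which the tool goes at most 50 mm and 8.59 degrees, less where a joint would pass 70% of its speed; a pose out of reach is approached as far as the arm can. A call is refused whole if a number of a shift passes 5 or a number of a turn 8.59, either way. A call with a gripper value outside its range is refused whole. The fingers move at their own pace and stop on an object; FORCE is the grip in N (left out, the last holds). Time passes only in rows, so rows that do not move let the fingers close. It gives the time, the measured TCP pose, the force and the opening at its end, in the units of the state.
- r.read_state(): the state, without advancing time (a new reading comes with each control period).
- r.camera(name): name is "side" or "top"; returns the picture (384x512x3 uint8, red, green, blue); there is no depth.
- r.camera_info(name): a dict with "fx", "fy", "cx", "cy" (pixels), "distortion" ([k1, k2, p1, p2, k3] as OpenCV has them; the pictures are not rectified), "rvec" (rotation vector, rad) and "tvec" (3), from world to camera coordinates, as OpenCV has them. Camera axes: x right, y down, z forward; pixel columns grow to the right and rows downward; lengths in m; the calibration is good to about 2 mm. A picture is of the moment at which its call begins. camera_info takes no time and is no camera call.
- r.close_job(): hands the job in, once; it reports no verdict.
Trained networks look in the newest picture that a camera, given by its name, has taken for a name from the list of things; names that differ only in an ending like _2 or _b are one class to them, and where a whole thing is asked for, a point or a joint stands for the part that bears it (a point fixed in the world has none). Each returns a list of dicts, best first, with "confidence" (0 to 1); they miss things now and then, are a little off and sometimes report something else, mostly with a low value. They report only what shows in the picture. A call takes as long as a camera call. They do not tell look-alikes from the thing itself.
- r.find_in(camera, name): "point" ([row, column] in pixels, amid what is visible of it).
- r.mark_of(camera, name): "point" ([row, column] in pixels: a listed point, or the origin of a listed thing).
The state is a dict: "time": time; "joint_positions": joint angles; "joint_vel": joint speeds; "joint_torque": joint torques, N m; "ee_pos": TCP position; "eef_rot": TCP orientation; "ft_force": force on the tool from outside, world axes, zero at the start; "torque": the same for the moment, N m; "width": finger opening in m.
Only numpy, scipy, OpenCV 4.12 (cv2) and the standard library are available. Lean on these libraries where they do the work, as an engineer would, in place of code of your own. Each camera call takes 0.05 s, during which the arm holds its last target.

## Working session

There is one attempt and no reset: what is moved stays moved. The work goes in short steps, Python scripts to look and compute and a shell command to move; the robot and the scene stay as the last step left them, time stands still between calls to the robot, and variables do not carry over. Pictures are saved under pics/ and viewed, and the job is handed in when it is done.

```bash
ls; mkdir -p pics
cat > h.py <<'E'
import numpy as np, cv2
from bench import r
def shot(cam,name):
    im=r.camera(cam); cv2.imwrite('pics/'+name,cv2.cvtColor(im,cv2.COLOR_RGB2BGR)); return im
def cal(cam):
    c=r.camera_info(cam)
    K=np.array([[c['fx'],0,c['cx']],[0,c['fy'],c['cy']],[0,0,1.]])
    return K,np.array(c['distortion'],float),np.array(c['rvec'],float),np.array(c['tvec'],float)
def p2w(cam,rc,z):
    K,d,rv,t=cal(cam); R=cv2.Rodrigues(rv)[0]
    u=cv2.undistortPoints(np.array([[[rc[1],rc[0]]]],float),K,d)[0,0]
    v=R.T@np.array([u[0],u[1],1]); o=-R.T@t.ravel()
    return o+v*(z-o[2])/v[2]
def w2p(cam,P):
    K,d,rv,t=cal(cam)
    q=cv2.projectPoints(np.array(P,float).reshape(-1,3),rv,t,K,d)[0].reshape(-1,2)
    return q[:,::-1]
E
python3 - <<'E'
from h import *
for c in('top','side'):
    shot(c,c+'0.png')
    for n,z in(('case',0),('lid_lines',.045),('ring',0),('part_a',0),('plug',0),('pocket',.011),('comparator',0)):
        for k in r.mark_of(c,n): print(c,n,np.round(k['point'],1),round(k['confidence'],2),np.round(p2w(c,k['point'],z),4))
s=r.read_state();print(s)
E
```

```text
pics
top case [179.3 286.2] 0.6 [0.582  0.0218 0.    ]
top lid_lines [179.5 304.1] 0.85 [ 0.5717 -0.0229  0.045 ]
top ring [188.2 361.2] 0.73 [ 0.5619 -0.1864  0.    ]
top ring [203.8 396. ] 0.71 [ 0.5203 -0.282   0.    ]
top ring [223.  356.3] 0.67 [ 0.4646 -0.1705  0.    ]
top ring [164.  352.5] 0.63 [ 0.6308 -0.1638  0.    ]
top part_a [241.8 399. ] 0.43 [ 0.416 -0.286  0.   ]
top plug [236.  308.8] 0.78 [ 0.4263 -0.0411  0.    ]
top pocket [179.3 301. ] 0.69 [ 0.5803 -0.0182  0.011 ]
side case [208.1 282. ] 0.75 [0.5815 0.0118 0.    ]
side lid_lines [209.1 289.5] 0.61 [ 0.5719 -0.0304  0.045 ]
side ring [309.2 337.1] 0.8 [ 0.5282 -0.2805 -0.    ]
side ring [270.6 323.7] 0.8 [ 0.5612 -0.1894 -0.    ]
side ring [251.  344.8] 0.66 [ 0.6357 -0.1715  0.    ]
side ring [283.5 282.5] 0.5 [ 0.4632 -0.1699  0.    ]
side part_a [341.9 295.8] 0.69 [ 0.4124 -0.2955  0.    ]
side part_a [288.7 364.1] 0.5 [ 0.6095 -0.2718  0.    ]
side plug [249.  246.6] 0.84 [ 0.4418 -0.0508  0.    ]
side pocket [214.9 286.8] 0.68 [ 0.5739 -0.0199  0.011 ]
side comparator [126.8 172.4] 0.75 [ 0.474   0.4426 -0.    ]
{'time': 0.8, 'joint_positions': array([-1.1965745 ,  0.33216848, -0.06469937,  1.46010207,  0.02157999,
        1.34995937, -0.0884919 ]), 'joint_vel': array([ 0.00130873, -0.00110171, -0.00120573, -0.0001681 ,  0.00126211,
        0.00129224, -0.00120574]), 'joint_torque': array([-6.19289331e-04, -6.22992682e+01,  2.40707130e-02, -3.90101194e+01,
       -6.12496119e-02,  3.17995751e-02,  4.75561274e-05]), 'ee_pos': array([0.24153493, 0.57644141, 0.24759422]), 'eef_rot': array([ 0.13939819,  0.69324241, -0.13935536,  0.69322665]), 'ft_force': array([-0.55665326,  0.493228  ,  0.27940889]), 'torque': array([-0.00122474,  0.03527582, -0.00199972]), 'width': 0.08683797885179778}
```

View pictures.

Run:
```python
import cv2
a=cv2.imread('pics/top0.png')[140:270,210:430]; cv2.imwrite('pics/top0c.png',cv2.resize(a,None,fx=3.6,fy=3.6,interpolation=cv2.INTER_CUBIC))
a=cv2.imread('pics/side0.png')[160:360,190:390]; cv2.imwrite('pics/side0c.png',cv2.resize(a,None,fx=3,fy=3,interpolation=cv2.INTER_CUBIC))
```

```text
(no output)
```

View pics/top0.png

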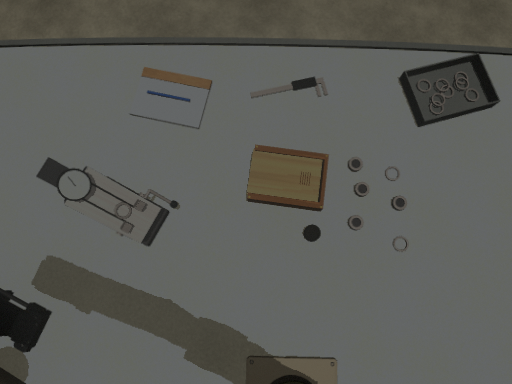

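View pics/top0c.png

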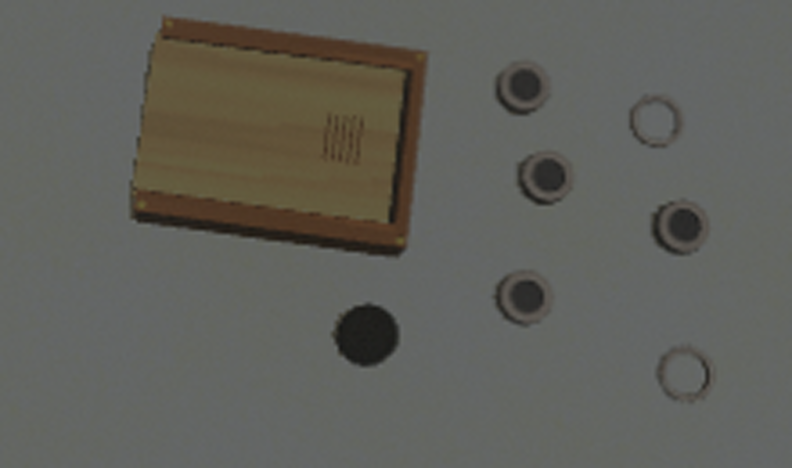

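View pics/side0c.png

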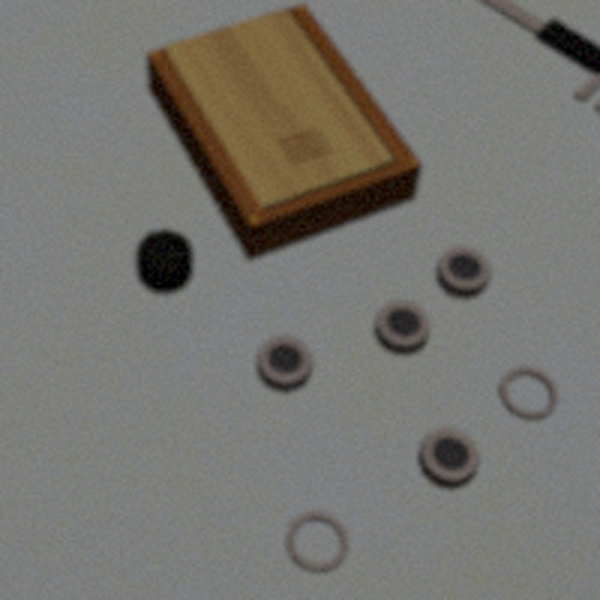

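The top view shows four thick rings at [row,col] (164,352), (188,361), (223,356) and (204,396), plus thin rings at about (173,392) and (243,400). (204,396) is the thick one farthest to the robot's right (lowest y), so it is my candidate. I'll confirm it in a crop and fit the case pose.

Run:
```python
from h import *
from scipy.optimize import least_squares
import cv2
a=cv2.imread('pics/top0.png')[185:225,375:420]; b=cv2.imread('pics/side0.png')[290:330,315:360]
f=lambda i:cv2.resize(cv2.convertScaleAbs(i,alpha=1.8),None,fx=8,fy=8,interpolation=cv2.INTER_CUBIC)
cv2.imwrite('pics/ringc.png',np.hstack([f(a),f(b)]))
# enlarged cases
a=cv2.imread('pics/top0.png')[140:220,240:335]; cv2.imwrite('pics/caset.png',cv2.resize(cv2.convertScaleAbs(a,alpha=1.6),None,fx=7,fy=7,interpolation=cv2.INTER_CUBIC))
a=cv2.imread('pics/side0.png')[155:250,235:335]; cv2.imwrite('pics/cases.png',cv2.resize(cv2.convertScaleAbs(a,alpha=1.6),None,fx=6,fy=6,interpolation=cv2.INTER_CUBIC))
T=np.array([(17,165),(52,427),(255,405),(208,133)])/3.6+[140,210]
for p in T: print(p2w('top',p,.045))
```

```text
[0.665309   0.10772266 0.045     ]
[ 0.64265286 -0.08881952  0.045     ]
[ 0.48879611 -0.07118328  0.045     ]
[0.51861812 0.12710026 0.045     ]
```

View pics/ringc.png

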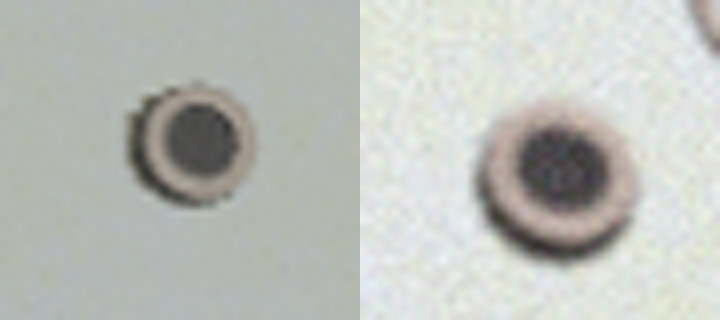

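View pics/caset.png

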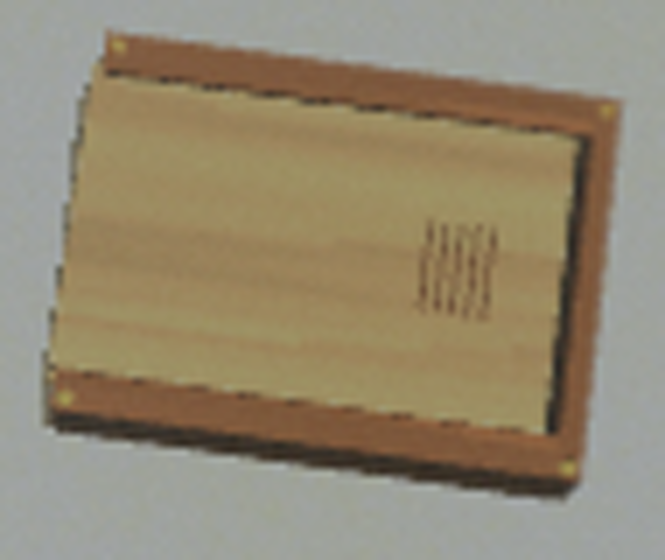

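View pics/cases.png

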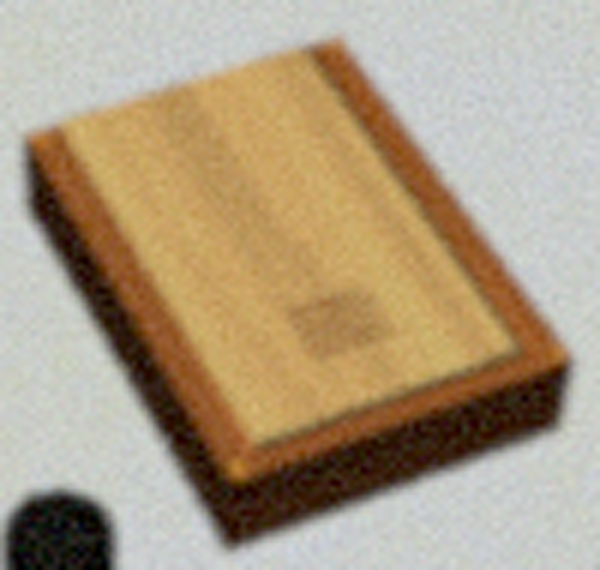

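Run:
```python
from h import *
from scipy.optimize import least_squares
T=(np.array([(30,107),(100,622),(480,578),(410,52)])+.5)/7-.5+[140,240]
S=(np.array([(38,343),(357,573),(478,228),(137,25)])+.5)/6-.5+[155,235]
C=np.array([(75,100),(75,-100),(-75,-100),(-75,100)])/1000
def W(p,C,z):
    c,s=np.cos(p[2]),np.sin(p[2]); 
    return np.c_[p[0]+c*C[:,0]-s*C[:,1],p[1]+s*C[:,0]+c*C[:,1],np.full(len(C),z)]
for cs in(('top',),('side',),('top','side')):
    f=lambda p:np.concatenate([(w2p(c,W(p,C,.045))-(T if c=='top' else S)).ravel() for c in cs])
    q=least_squares(f,[.58,.01,.1]); print(cs,np.round(q.x,4),np.degrees(q.x[2]),np.round(q.fun,1))
p=q.x
# lid lines from top: average of line extents
l=(np.array([(270,458)])+.5)/7-.5+[140,240]
l2=(np.array([(325,340)])+.5)/6-.5+[155,235]
for c,x in(('top',l[0]),('side',l2[0])): 
  for z in (.0385,.0445):
    w=p2w(c,x,z); d=w[:2]-p[:2]; cc,ss=np.cos(p[2]),np.sin(p[2])
    print(c,w,'case frame',cc*d[0]+ss*d[1],-ss*d[0]+cc*d[1])
print('pocket',W(p,np.array([[0,-.035]]),.011))
# ring top center
for c,o,x in(('top',(185,375),(140,200)),('side',(290,315),(172,562-360))):
    pt=(np.array(x)+.5)/8-.5+o; print(c,'ringtop',p2w(c,pt,.016))
for k in r.find_in('top','ring')+r.find_in('side','ring'): print(k)
s=r.read_state(); from scipy.spatial.transform import Rotation as R
print(R.from_quat(s['eef_rot']).as_matrix().round(3))
```

```text
('top',) [ 0.5814  0.0197 -0.1141] -6.538037944477373 [ 0.1 -0.  -0.1 -0.1  0.2  0.3 -0.2 -0.2]
('side',) [ 0.5832  0.0156 -0.1224] -7.012894329084517 [-0.4 -0.3  0.4  0.1  0.6  0.2 -0.8 -0. ]
('top', 'side') [ 0.5826  0.0177 -0.1179] -6.753320501564615 [-0.4  0.8 -0.4  0.8 -0.2  1.  -0.8  0.4 -0.9 -1.2 -0.2 -0.6  0.1 -0.3
 -1.1 -0.7]
top [ 0.57703945 -0.02601871  0.0385    ] case frame -0.00039400518809376475 -0.04407492789354232
top [ 0.57555053 -0.02533364  0.0445    ] case frame -0.001953157444922372 -0.04356970314985674
side [ 0.57961777 -0.02729561  0.0385    ] case frame 0.0023165835886515542 -0.045039774375797925
side [ 0.57638753 -0.03127307  0.0445    ] case frame -0.00042351271958352386 -0.049369497944156376
pocket [[ 0.57849789 -0.01705308  0.011     ]]
top ringtop [ 0.52243513 -0.28623192  0.016     ]
side ringtop [ 0.52313221 -0.29224815  0.016     ]
{'point': [205.4, 398.0], 'confidence': 0.66}
{'point': [163.6, 354.6], 'confidence': 0.56}
{'point': [191.4, 361.2], 'confidence': 0.49}
{'point': [309.3, 337.5], 'confidence': 0.79}
{'point': [282.3, 283.0], 'confidence': 0.64}
{'point': [268.0, 324.4], 'confidence': 0.58}
{'point': [250.1, 343.4], 'confidence': 0.48}
[[ 0.     0.386  0.922]
 [ 0.     0.922 -0.386]
 [-1.     0.    -0.   ]]
```

The crop confirms the thick, dark-bored ring at (204,396), with nothing touching it. The case fit gives yaw ≈ -6.75° and its centre at about (0.582, 0.018). The lid looks 4–5 mm ajar. I'll raise the arm clear of the comparator, then go above the lid lines.

```bash
python3 -m pendant '[{"translation":[0,0,5],"angular":[0,0,0],"hand":-1},{"translation":[0,0,5],"angular":[0,0,0],"hand":-1},{"translation":[0,0,5],"angular":[0,0,0],"hand":-1},{"translation":[2.4,-4.3,0],"angular":[0,0,-6.2],"hand":-1},{"translation":[2.4,-4.3,0],"angular":[0,0,-6.2],"hand":-1},{"translation":[2.4,-4.3,0],"angular":[0,0,-6.2],"hand":-1},{"translation":[2.4,-4.3,0],"angular":[0,0,-6.2],"hand":-1},{"translation":[2.4,-4.3,0],"angular":[0,0,-6.2],"hand":-1},{"translation":[2.4,-4.3,0],"angular":[0,0,-6.2],"hand":-1},{"translation":[2.4,-4.3,0],"angular":[0,0,-6.2],"hand":-1},{"translation":[2.4,-4.3,0],"angular":[0,0,-6.2],"hand":-1},{"translation":[2.4,-4.3,0],"angular":[0,0,-6.2],"hand":-1},{"translation":[2.4,-4.3,0],"angular":[0,0,-6.2],"hand":-1},{"translation":[2.4,-4.3,0],"angular":[0,0,-6.2],"hand":-1},{"translation":[2.4,-4.3,0],"angular":[0,0,-6.2],"hand":-1},{"translation":[2.4,-4.3,0],"angular":[0,0,0],"hand":-1},{"translation":[2.2,-4.3,0],"angular":[0,0,0],"hand":-1}]' 20
python3 - <<'E'
from h import *
from scipy.spatial.transform import Rotation as R
s=r.read_state(); print(s['joint_positions'].round(2),R.from_quat(s['eef_rot']).as_matrix().round(3))
E
```

```text
time: 2.6
ee_pos: [0.5762, -0.0273, 0.3979]
eef_rot: [0.53, 0.468, -0.53, 0.468]
ft_force: [0.1, 0.1, 0.9]
width: 0.0006
[-0.5   0.2   0.57  1.35 -0.11  1.62 -0.07] [[ 0.001  0.992 -0.124]
 [ 0.    -0.124 -0.992]
 [-1.     0.001 -0.   ]]
```

```bash
python3 -m pendant '[{"translation":[0,0,-4.9],"angular":[0,0,0],"hand":-1},{"translation":[0,0,-4.9],"angular":[0,0,0],"hand":-1},{"translation":[0,0,-4.9],"angular":[0,0,0],"hand":-1},{"translation":[0,0,-4.9],"angular":[0,0,0],"hand":-1},{"translation":[0,0,-4.9],"angular":[0,0,0],"hand":-1},{"translation":[0,0,-3.5],"angular":[0,0,0],"hand":-1},{"translation":[0,0,-1],"angular":[0,0,0],"hand":-1},{"translation":[0,0,0],"angular":[0,0,0],"hand":-1},{"translation":[0,0,0],"angular":[0,0,0],"hand":-1}]'
python3 - <<'E'
from h import *
a=shot('top','t1.png');b=shot('side','s1.png')
s=r.read_state();e=s['ee_pos'];print(e,s['ft_force'],w2p('top',e-[0,0,.025]),w2p('side',e-[0,0,.025]))
a=cv2.imread('pics/t1.png')[130:230,240:370];b=cv2.imread('pics/s1.png')[130:250,230:350]
f=lambda i:cv2.resize(cv2.convertScaleAbs(i,alpha=1.7),(400,400*i.shape[0]//i.shape[1]),interpolation=cv2.INTER_CUBIC)
a,b=f(a),f(b);o=np.zeros((400,800,3),np.uint8);o[:a.shape[0],:400]=a;o[:b.shape[0],400:]=b;cv2.imwrite('pics/c1.png',o)
E
```

```text
time: 3.5
ee_pos: [0.5768, -0.0257, 0.1096]
eef_rot: [0.531, 0.467, -0.529, 0.468]
ft_force: [-0.7, -0.8, 0.3]
width: 0.0005
[ 0.57694084 -0.02555182  0.10981868] [-0.24167397 -0.89735717 -0.24802955] [[173.84695053 306.89535086]] [[195.83174742 291.33546553]]
```

View pics/c1.png

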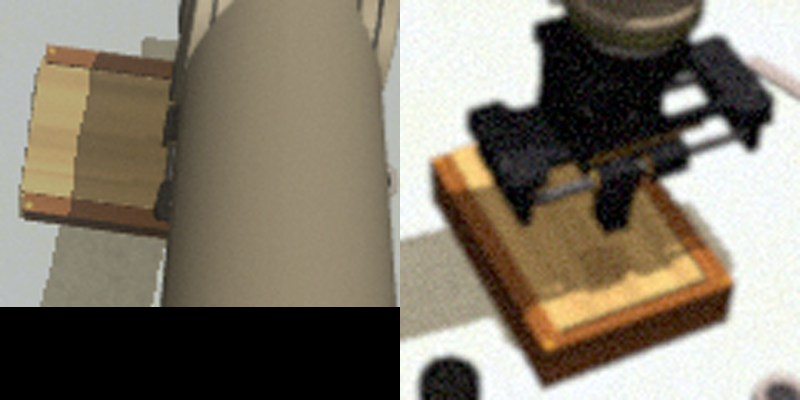

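The side view shows the closed fingertips above the lid lines, matching the predicted pixel to about 2–3 px. Next I'll feel for the lid.

```bash
python3 -m pendant '[{"translation":[0,0,-2],"angular":[0,0,0],"hand":-1},{"translation":[0,0,-1.2],"angular":[0,0,0],"hand":-1},{"translation":[0,0,-0.5],"angular":[0,0,0],"hand":-1},{"translation":[0,0,0],"angular":[0,0,0],"hand":-1},{"translation":[0,0,0],"angular":[0,0,0],"hand":-1}]'
python3 -m pendant '[{"translation":[0,0,-0.15],"angular":[0,0,0],"hand":-1},{"translation":[0,0,0],"angular":[0,0,0],"hand":-1}]'
python3 -m pendant '[{"translation":[0,0,-0.1],"angular":[0,0,0],"hand":-1},{"translation":[0,0,0],"angular":[0,0,0],"hand":-1}]'
```

```text
time: 4.1
ee_pos: [0.5759, -0.0256, 0.0712]
eef_rot: [0.53, 0.468, -0.53, 0.468]
ft_force: [-0.1, 0.1, 0.0]
width: 0.0003
time: 4.3
ee_pos: [0.5757, -0.0255, 0.0694]
eef_rot: [0.53, 0.468, -0.53, 0.468]
ft_force: [-0.0, -0.4, -0.1]
width: 0.0004
time: 4.5
ee_pos: [0.5758, -0.0255, 0.0683]
eef_rot: [0.53, 0.468, -0.53, 0.468]
ft_force: [-1.0, 0.0, 2.3]
width: 0.0008
```

```bash
python3 -m pendant '[{"translation":[0,0,-0.04],"angular":[0,0,0],"hand":-1},{"translation":[0,0,0],"angular":[0,0,0],"hand":-1}]'
python3 -m pendant '[{"translation":[0,0,-0.04],"angular":[0,0,0],"hand":-1},{"translation":[0,0,0],"angular":[0,0,0],"hand":-1}]'
```

```text
time: 4.7
ee_pos: [0.5758, -0.0255, 0.0681]
eef_rot: [0.53, 0.468, -0.53, 0.468]
ft_force: [-0.1, -0.4, 5.8]
width: 0.0005
time: 4.9
ee_pos: [0.5759, -0.0255, 0.0679]
eef_rot: [0.53, 0.468, -0.53, 0.468]
ft_force: [-1.2, 0.0, 6.2]
width: 0.0004
```

```bash
python3 -m pendant '[{"translation":[0,0,-0.06],"angular":[0,0,0],"hand":-1},{"translation":[0,0,0],"angular":[0,0,0],"hand":-1}]'
python3 -m pendant '[{"translation":[0,0,-0.06],"angular":[0,0,0],"hand":-1},{"translation":[0,0,0],"angular":[0,0,0],"hand":-1}]'
```

```text
time: 5.1
ee_pos: [0.576, -0.0255, 0.0676]
eef_rot: [0.531, 0.468, -0.53, 0.468]
ft_force: [-3.0, 0.2, 11.0]
width: 0.0006
time: 5.3
ee_pos: [0.5761, -0.0255, 0.0674]
eef_rot: [0.531, 0.468, -0.53, 0.468]
ft_force: [-4.3, -0.7, 14.1]
width: 0.0004
```

```bash
python3 -m pendant '[{"translation":[0,0,-0.03],"angular":[0,0,0],"hand":-1},{"translation":[0.03,0.25,0],"angular":[0,0,0],"hand":-1},{"translation":[0.03,0.25,0],"angular":[0,0,0],"hand":-1},{"translation":[0.06,0.5,0],"angular":[0,0,0],"hand":-1}]'
```

```text
time: 5.7
ee_pos: [0.5769, -0.019, 0.0672]
eef_rot: [-0.53, -0.466, 0.531, -0.468]
ft_force: [-5.0, -8.2, 16.1]
width: 0.0006
```

```bash
python3 -m pendant '[{"translation":[0.06,0.5,0],"angular":[0,0,0],"hand":-1},{"translation":[0.06,0.5,0],"angular":[0,0,0],"hand":-1},{"translation":[0,0,0],"angular":[0,0,0],"hand":-1}]'
python3 - <<'E'
from h import *
b=shot('side','s2.png')
a=b[130:250,200:370,::-1]
cv2.imwrite('pics/c2.png',cv2.resize(cv2.convertScaleAbs(a,alpha=1.5),None,fx=4,fy=4,interpolation=cv2.INTER_CUBIC))
E
```

```text
time: 6.0
ee_pos: [0.5782, -0.0075, 0.0672]
eef_rot: [-0.53, -0.467, 0.531, -0.468]
ft_force: [-6.8, -5.4, 17.0]
width: 0.0005
```

View pics/c2.png

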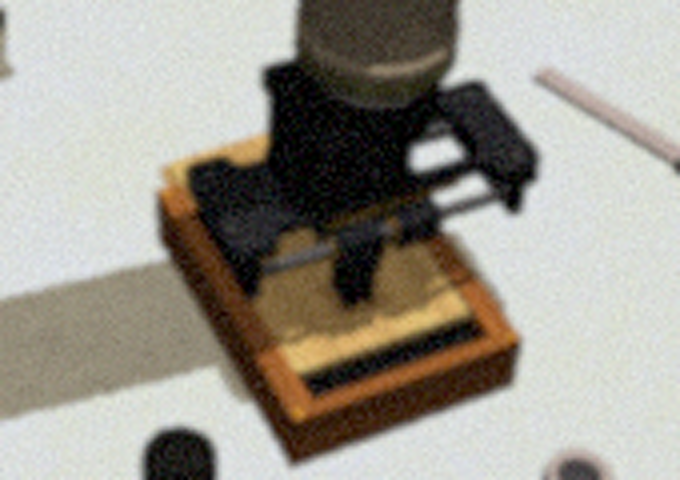

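```bash
python3 -m pendant '[{"translation":[0,0.5,0],"angular":[0,0,0],"hand":-1},{"translation":[0.06,0.5,0],"angular":[0,0,0],"hand":-1},{"translation":[0.06,0.5,0],"angular":[0,0,0],"hand":-1},{"translation":[0.06,0.5,0],"angular":[0,0,0],"hand":-1}]'
```

```text
time: 6.45
ee_pos: [0.5802, 0.0115, 0.0672]
eef_rot: [-0.53, -0.466, 0.531, -0.468]
ft_force: [-5.0, -8.7, 15.3]
width: 0.0001
```

```bash
python3 -m pendant '[{"translation":[0.06,0.5,0],"angular":[0,0,0],"hand":-1},{"translation":[0.06,0.5,0],"angular":[0,0,0],"hand":-1},{"translation":[0.06,0.5,0],"angular":[0,0,0],"hand":-1},{"translation":[0.06,0.5,0],"angular":[0,0,0],"hand":-1}]'
```

```text
time: 6.85
ee_pos: [0.5826, 0.0316, 0.0672]
eef_rot: [-0.53, -0.466, 0.531, -0.468]
ft_force: [-5.8, -8.5, 16.5]
width: 0.0006
```

```bash
python3 -m pendant '[{"translation":[0.06,0.5,0],"angular":[0,0,0],"hand":-1},{"translation":[0.06,0.5,0],"angular":[0,0,0],"hand":-1},{"translation":[0.06,0.5,0],"angular":[0,0,0],"hand":-1},{"translation":[0.06,0.5,0],"angular":[0,0,0],"hand":-1}]'
python3 -m pendant '[{"translation":[0.06,0.5,0],"angular":[0,0,0],"hand":-1},{"translation":[0.06,0.5,0],"angular":[0,0,0],"hand":-1},{"translation":[0.06,0.5,0],"angular":[0,0,0],"hand":-1}]'
```

```text
time: 7.25
ee_pos: [0.5849, 0.0516, 0.0672]
eef_rot: [-0.53, -0.466, 0.531, -0.468]
ft_force: [-5.5, -8.3, 16.3]
width: 0.0004
time: 7.55
ee_pos: [0.5867, 0.0667, 0.0672]
eef_rot: [-0.53, -0.467, 0.531, -0.468]
ft_force: [-6.4, -9.4, 16.9]
width: 0.0004
```

```bash
python3 -m pendant '[{"translation":[0.03,0.25,0],"angular":[0,0,0],"hand":-1},{"translation":[0.03,0.25,0],"angular":[0,0,0],"hand":-1},{"translation":[0.03,0.25,0],"angular":[0,0,0],"hand":-1},{"translation":[0,0,0],"angular":[0,0,0],"hand":-1}]'
python3 -m pendant '[{"translation":[0.03,0.25,0],"angular":[0,0,0],"hand":-1},{"translation":[0.03,0.25,0],"angular":[0,0,0],"hand":-1},{"translation":[0,0,0],"angular":[0,0,0],"hand":-1}]'
python3 - <<'E'
from h import *
b=shot('side','s3.png')
a=b[130:250,200:370,::-1]
cv2.imwrite('pics/c3.png',cv2.resize(cv2.convertScaleAbs(a,alpha=1.5),None,fx=4,fy=4,interpolation=cv2.INTER_CUBIC))
E
```

```text
time: 7.95
ee_pos: [0.5876, 0.0747, 0.0672]
eef_rot: [-0.53, -0.467, 0.531, -0.468]
ft_force: [-6.3, -6.9, 16.9]
width: 0.0005
time: 8.25
ee_pos: [0.5882, 0.0797, 0.0671]
eef_rot: [-0.53, -0.467, 0.531, -0.468]
ft_force: [-5.8, -6.6, 16.8]
width: 0.0008
```

View pics/c3.png

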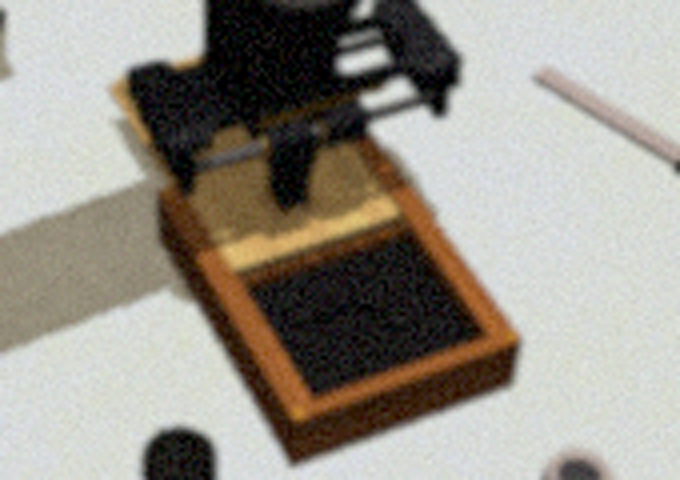

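```bash
python3 -m pendant '[{"translation":[0.02,0.15,0],"angular":[0,0,0],"hand":-1},{"translation":[0.02,0.15,0],"angular":[0,0,0],"hand":-1},{"translation":[0,0,0],"angular":[0,0,0],"hand":-1}]'
python3 -m pendant '[{"translation":[0.02,0.15,0],"angular":[0,0,0],"hand":-1},{"translation":[0.02,0.15,0],"angular":[0,0,0],"hand":-1},{"translation":[0,0,0],"angular":[0,0,0],"hand":-1}]'
```

```text
time: 8.6
ee_pos: [0.5887, 0.081, 0.0672]
eef_rot: [-0.53, -0.466, 0.532, -0.468]
ft_force: [-6.0, -11.0, 16.6]
width: 0.0009
time: 8.9
ee_pos: [0.5897, 0.084, 0.0674]
eef_rot: [-0.531, -0.466, 0.531, -0.468]
ft_force: [-3.6, -10.9, 15.1]
width: 0.0007
```

The y force rose to 11 N while the finger stalled at y≈0.081 and then slipped, so the lid is on its open stop. Lifting off and moving toward the ring.

```bash
python3 -m pendant '[{"translation":[0,0,3],"angular":[0,0,0],"hand":-1},{"translation":[0,0,4.5],"angular":[0,0,0],"hand":-1},{"translation":[0,0,4],"angular":[0,0,0],"hand":-1},{"translation":[-0.84,-4.6,0],"angular":[0,0,0],"hand":-1},{"translation":[-0.84,-4.6,0],"angular":[0,0,0],"hand":-1},{"translation":[-0.84,-4.6,0],"angular":[0,0,0],"hand":-1},{"translation":[-0.84,-4.6,0],"angular":[0,0,0],"hand":1},{"translation":[-0.84,-4.6,0],"angular":[0,0,0],"hand":1},{"translation":[-0.84,-4.6,0],"angular":[0,0,0],"hand":1},{"translation":[-0.84,-4.6,0],"angular":[0,0,0],"hand":1},{"translation":[-0.84,-4.6,0],"angular":[0,0,0],"hand":1},{"translation":[0,0,0],"angular":[0,0,0],"hand":1},{"translation":[0,0,-4.5],"angular":[0,0,0],"hand":1},{"translation":[0,0,0],"angular":[0,0,0],"hand":1}]'
python3 - <<'E'
from h import *
shot('top','t4.png');shot('side','s4.png')
for c in('top','side'):
    for k in r.mark_of(c,'pocket'): print(c,np.round(k['point'],1),round(k['confidence'],2),np.round(p2w(c,k['point'],.011),4))
e=r.read_state()['ee_pos'];print(e,w2p('top',e-[0,0,.025]),w2p('side',e-[0,0,.025]))
f=lambda i,k:cv2.resize(cv2.convertScaleAbs(i,alpha=1.9),None,fx=k,fy=k,interpolation=cv2.INTER_CUBIC)
cv2.imwrite('pics/c4t.png',f(cv2.imread('pics/t4.png')[140:220,220:335],6))
cv2.imwrite('pics/c4s.png',f(cv2.imread('pics/s4.png')[150:345,220:380],3.5))
cv2.imwrite('pics/c4p.png',f(cv2.imread('pics/s4.png')[170:245,240:335],6))
E
```

```text
time: 10.3
ee_pos: [0.5188, -0.2787, 0.1313]
eef_rot: [-0.529, -0.47, 0.532, -0.465]
ft_force: [-0.4, 0.6, -0.1]
width: 0.0562
top [181.2 301.8] 0.82 [ 0.575  -0.0204  0.011 ]
side [215.7 289.8] 0.78 [ 0.5789 -0.0257  0.011 ]
[ 0.52213542 -0.28015044  0.13738918] [[195.2427815  411.16272246]] [[282.41044748 343.24374773]]
```

View pics/c4t.png

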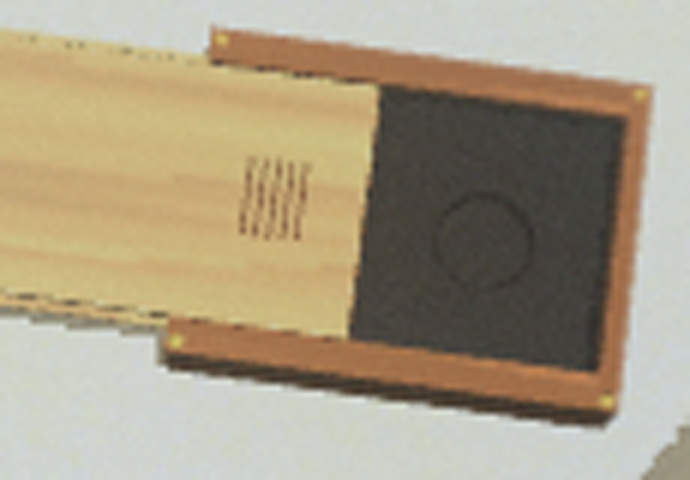

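View pics/c4s.png

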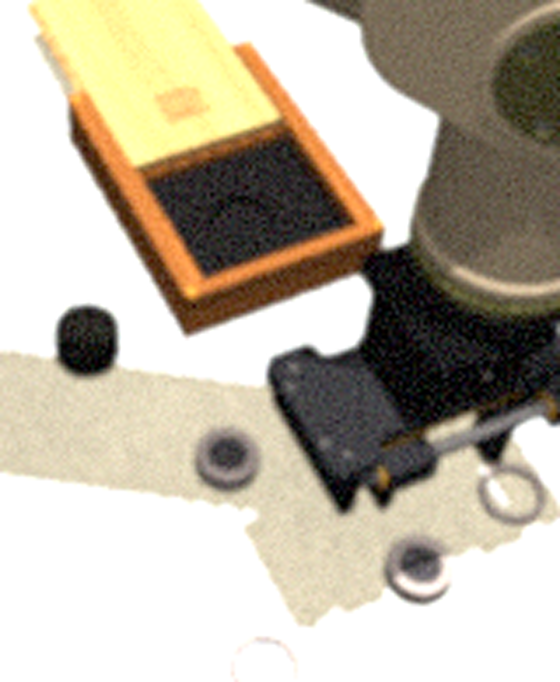

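View pics/c4p.png

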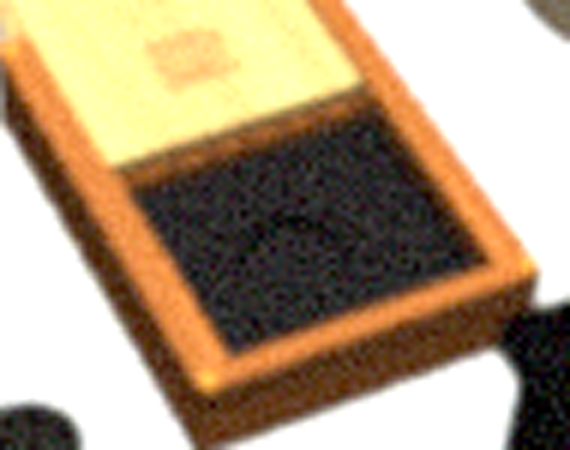

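In the top picture the lid is out and the round pocket shows clearly, centred at about (row 179.7, col 300.4). The side view agrees. Now lowering over the ring, with the tips at 9 mm so that they stay above the insert later.

```bash
python3 -m pendant '[{"translation":[0,-0.8,0],"angular":[0,0,0],"hand":1},{"translation":[0,0,-3],"angular":[0,0,0],"hand":1},{"translation":[0,0,-2],"angular":[0,0,0],"hand":1},{"translation":[0,0,0],"angular":[0,0,0],"hand":1},{"translation":[0,0,0],"angular":[0,0,0],"hand":1}]'
python3 - <<'E'
from h import *
print('pocket top edge',p2w('top',(179.75,300.4),.019))
shot('side','s5.png')
e=r.read_state()['ee_pos'];print(e,w2p('side',e-[0,0,.025]))
cv2.imwrite('pics/c5.png',cv2.resize(cv2.convertScaleAbs(cv2.imread('pics/s5.png')[230:340,280:390],alpha=1.7),None,fx=5,fy=5,interpolation=cv2.INTER_CUBIC))
E
```

```text
time: 11.0
ee_pos: [0.5218, -0.2887, 0.0869]
eef_rot: [0.53, 0.468, -0.53, 0.468]
ft_force: [0.6, -0.2, 0.6]
width: 0.0869
pocket top edge [ 0.57706561 -0.01572379  0.019     ]
[ 0.52213016 -0.2887833   0.08736382] [[298.83345382 341.93284844]]
```

View pics/c5.png

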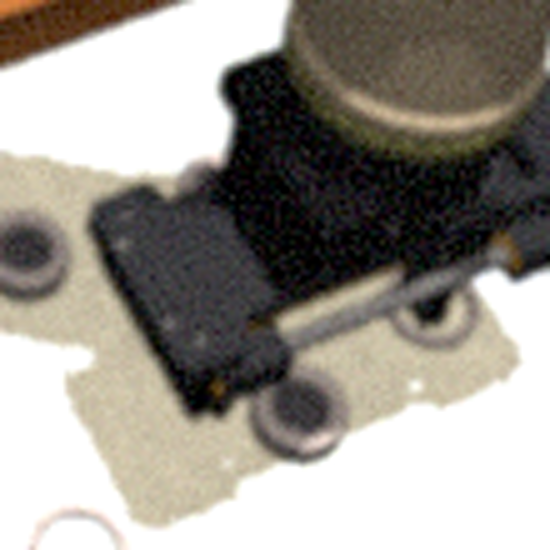

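```bash
python3 -m pendant '[{"translation":[0,0,-3],"angular":[0,0,0],"hand":1},{"translation":[0,0,-1.5],"angular":[0,0,0],"hand":1},{"translation":[0,0,-0.8],"angular":[0,0,0],"hand":1},{"translation":[0,0,0],"angular":[0,0,0],"hand":1}]'
python3 - <<'E'
from h import *
shot('side','s6.png')
e=r.read_state()['ee_pos'];print(e,w2p('side',[.522,-.2888,.016]),w2p('side',[.522,-.292,.016]))
cv2.imwrite('pics/c6.png',cv2.resize(cv2.convertScaleAbs(cv2.imread('pics/s6.png')[250:340,300:390],alpha=1.7),None,fx=6,fy=6,interpolation=cv2.INTER_CUBIC))
E
```

```text
time: 11.45
ee_pos: [0.5211, -0.288, 0.0324]
eef_rot: [-0.53, -0.468, 0.53, -0.468]
ft_force: [0.4, 0.4, 0.7]
width: 0.0868
[ 0.52151585 -0.28825934  0.03318594] [[310.01133311 338.34678649]] [[311.22458438 339.30434187]]
```

View pics/c6.png

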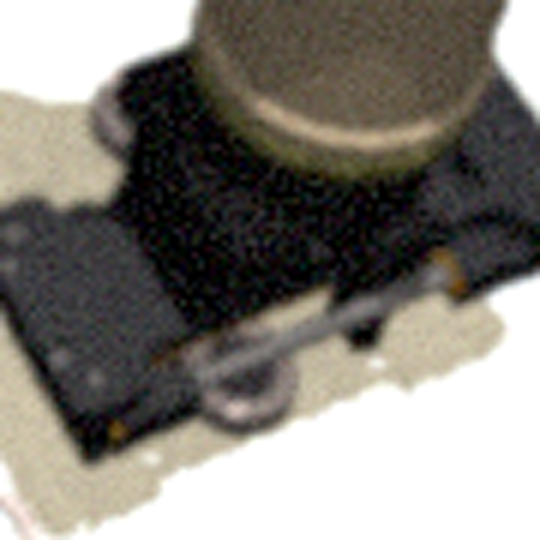

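```bash
python3 -m pendant '[{"translation":[0,0,0],"angular":[0,0,0],"hand":-0.5},{"translation":[0,0,0],"angular":[0,0,0],"hand":-0.5},{"translation":[0,0,0],"angular":[0,0,0],"hand":-0.5},{"translation":[0,0,0],"angular":[0,0,0],"hand":-0.5},{"translation":[0,0,0],"angular":[0,0,0],"hand":-0.5},{"translation":[0,0,0],"angular":[0,0,0],"hand":-0.5},{"translation":[0,0,0],"angular":[0,0,0],"hand":-0.5}]' 6
```

```text
time: 12.2
ee_pos: [0.5215, -0.288, 0.0328]
eef_rot: [0.53, 0.468, -0.53, 0.468]
ft_force: [-0.3, -0.6, 0.2]
width: 0.0397
```

```bash
python3 -m pendant '[{"translation":[0,0,0],"angular":[0,0,0],"hand":1},{"translation":[0,0,0],"angular":[0,0,0],"hand":1},{"translation":[0,0,0],"angular":[0,0,0],"hand":1},{"translation":[0,0,0],"angular":[0,0,0],"hand":1},{"translation":[0,0,0],"angular":[0,0,6],"hand":1},{"translation":[0,0,0],"angular":[0,0,8],"hand":1},{"translation":[0,0,0],"angular":[0,0,8],"hand":1},{"translation":[0,0,0],"angular":[0,0,8],"hand":1},{"translation":[0,0,0],"angular":[0,0,8],"hand":1},{"translation":[0,0,0],"angular":[0,0,8],"hand":1},{"translation":[0,0,0],"angular":[0,0,8],"hand":1},{"translation":[0,0,0],"angular":[0,0,8],"hand":1},{"translation":[0,0,0],"angular":[0,0,8],"hand":1},{"translation":[0,0,0],"angular":[0,0,8],"hand":1},{"translation":[0,0,0],"angular":[0,0,8],"hand":1},{"translation":[0,0,0],"angular":[0,0,4],"hand":1},{"translation":[0,0,0],"angular":[0,0,0],"hand":1},{"translation":[0,0,0],"angular":[0,0,0],"hand":1}]'
python3 -m pendant '[{"translation":[0,0,0],"angular":[0,0,0],"hand":-0.5},{"translation":[0,0,0],"angular":[0,0,0],"hand":-0.5},{"translation":[0,0,0],"angular":[0,0,0],"hand":-0.5},{"translation":[0,0,0],"angular":[0,0,0],"hand":-0.5},{"translation":[0,0,0],"angular":[0,0,0],"hand":-0.5},{"translation":[0,0,0],"angular":[0,0,0],"hand":-0.5},{"translation":[0,0,0],"angular":[0,0,0],"hand":-0.5}]' 6
```

```text
time: 14.0
ee_pos: [0.5213, -0.2882, 0.0328]
eef_rot: [0.045, 0.706, -0.045, 0.706]
ft_force: [0.4, 0.1, 0.1]
width: 0.0873
time: 14.7
ee_pos: [0.5214, -0.2881, 0.0328]
eef_rot: [0.044, 0.706, -0.044, 0.706]
ft_force: [-0.7, 0.9, 0.5]
width: 0.0388
```

```bash
python3 -m pendant '[{"translation":[0,0,0],"angular":[0,0,0],"hand":1},{"translation":[0,0,0],"angular":[0,0,0],"hand":1},{"translation":[0,0,0],"angular":[0,0,0],"hand":1},{"translation":[0,0,0],"angular":[0,0,0],"hand":1},{"translation":[0,0,1],"angular":[0,0,0],"hand":1},{"translation":[0,0,4],"angular":[0,0,0],"hand":1},{"translation":[0,0,5],"angular":[0,0,0],"hand":1},{"translation":[0,5,0],"angular":[0,0,0],"hand":1},{"translation":[0,5,0],"angular":[0,0,0],"hand":1},{"translation":[0,5,0],"angular":[0,0,0],"hand":1},{"translation":[0,5,0],"angular":[0,0,0],"hand":1},{"translation":[0,5,0],"angular":[0,0,0],"hand":1},{"translation":[0,0,0],"angular":[0,0,0],"hand":1}]'
python3 - <<'E'
from h import *
shot('top','t7.png');shot('side','s7.png')
print(w2p('top',[.5214,-.2881,.016]),w2p('side',[.5214,-.2881,.016]))
f=lambda i,k:cv2.resize(cv2.convertScaleAbs(i,alpha=1.7),None,fx=k,fy=k,interpolation=cv2.INTER_CUBIC)
cv2.imwrite('pics/c7.png',np.hstack([f(cv2.imread('pics/t7.png')[180:230,370:420],8),f(cv2.imread('pics/s7.png')[285:335,315:365],8)]))
E
```

```text
time: 16.0
ee_pos: [0.5216, -0.0303, 0.1337]
eef_rot: [0.042, 0.706, -0.04, 0.706]
ft_force: [0.6, -0.9, -0.5]
width: 0.0871
[[202.45394458 400.25700057]] [[309.88176565 337.90804445]]
```

View pics/c7.png

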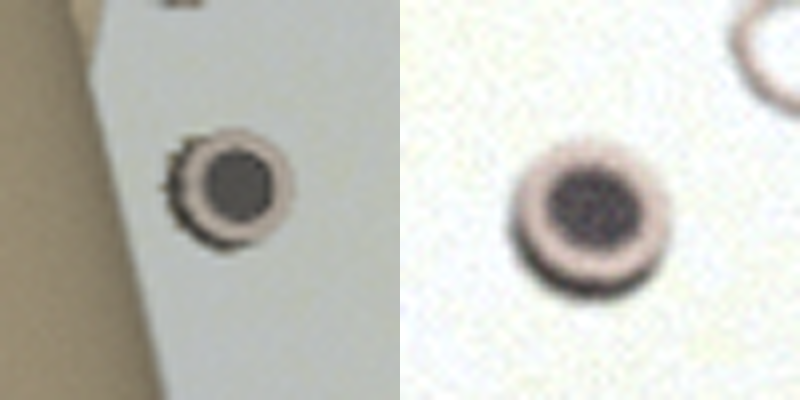

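Run:
```python
from h import *
from scipy.optimize import least_squares
bt=np.array([.3,-.95]);bs=np.array([.7,.9])
pt=np.array([179.75,300.4])
print('top pocket',p2w('top',pt-bt,.019), 'raw net side',p2w('side',np.array([215.7,289.8])-bs,.011),'net top',p2w('top',np.array([181.2,301.8])-bt,.011))
T=(np.array([(30,107),(100,622),(480,578),(410,52)])+.5)/7-.5+[140,240]-bt
S=(np.array([(38,343),(357,573),(478,228),(137,25)])+.5)/6-.5+[155,235]-bs
C=np.array([(75,100),(75,-100),(-75,-100),(-75,100)])/1000
def W(p,C,z):
    c,s=np.cos(p[2]),np.sin(p[2]); 
    return np.c_[p[0]+c*C[:,0]-s*C[:,1],p[1]+s*C[:,0]+c*C[:,1],np.full(len(C),z)]
for cs in(('top',),('side',),('top','side')):
    f=lambda p:np.concatenate([(w2p(c,W(p,C,.045))-(T if c=='top' else S)).ravel() for c in cs])
    q=least_squares(f,[.58,.01,.1]); print(cs,np.round(q.x,4),np.degrees(q.x[2]),np.round(q.fun,1),W(q.x,np.array([[0,-.035]]),.011))
# circle fit in top pic of t4: dark ring pixels, enhanced
a=cv2.imread('pics/t4.png')[165:195,285:318]
cv2.imwrite('pics/pk.png',cv2.resize(cv2.convertScaleAbs(a,alpha=4),None,fx=16,fy=16,interpolation=cv2.INTER_CUBIC))
th=np.linspace(0,2*np.pi,60)
```

```text
top pocket [ 0.57796939 -0.01830791  0.019     ] raw net side [ 0.57819322 -0.0227464   0.011     ] net top [ 0.57592826 -0.02299616  0.011     ]
('top',) [ 0.5823  0.0172 -0.1143] -6.5487784535141715 [ 0.2 -0.  -0.1 -0.1  0.2  0.3 -0.2 -0.2] [[ 0.57827602 -0.01760657  0.011     ]]
('side',) [ 0.5826  0.0186 -0.1214] -6.95719523472394 [-0.3 -0.3  0.3  0.   0.5  0.2 -0.7  0.1] [[ 0.57834702 -0.0161521   0.011     ]]
('top', 'side') [ 0.5823  0.0178 -0.1179] -6.754042684579837 [ 0.  -0.1  0.1 -0.2  0.3 -0.  -0.4 -0.5 -0.1 -0.4  0.5  0.2  0.8  0.5
 -0.3  0. ] [[ 0.57819478 -0.01696068  0.011     ]]
```

View pics/pk.png

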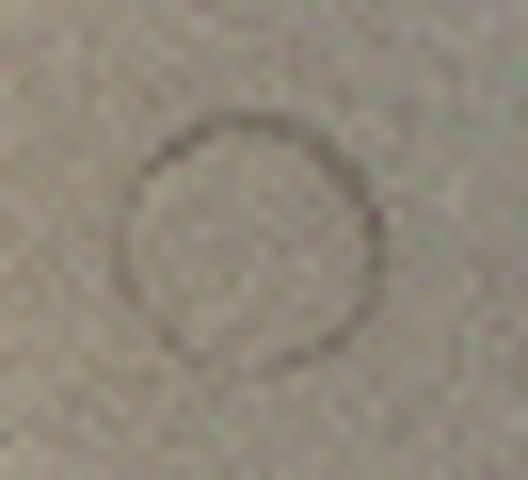

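Both cameras agree to about 0.5 px after the bias correction. The pocket comes out at about (0.5780, -0.0178). I'll return to the ring and take it.

```bash
python3 -m pendant '[{"translation":[0,-5,0],"angular":[0,0,0],"hand":1},{"translation":[0,-5,0],"angular":[0,0,0],"hand":1},{"translation":[0,-5,0],"angular":[0,0,0],"hand":1},{"translation":[0,-5,0],"angular":[0,0,0],"hand":1},{"translation":[0,-5,0],"angular":[0,0,0],"hand":1},{"translation":[0,0,0],"angular":[0,0,0],"hand":1},{"translation":[0,0,0],"angular":[0,0,0],"hand":1},{"translation":[0,0,-4],"angular":[0,0,0],"hand":1},{"translation":[0,0,-4],"angular":[0,0,0],"hand":1},{"translation":[0,0,-1.5],"angular":[0,0,0],"hand":1},{"translation":[0,0,-0.4],"angular":[0,0,0],"hand":1},{"translation":[0,0,0],"angular":[0,0,0],"hand":1},{"translation":[0,0,0],"angular":[0,0,0],"hand":1}]'
python3 - <<'E'
from h import *
from scipy.spatial.transform import Rotation as R
s=r.read_state();M=R.from_quat(s['eef_rot']).as_matrix();print(s['ee_pos'],np.degrees(np.arctan2(M[1,1],M[0,1])),M[:,0].round(4),s['joint_positions'].round(2))
E
```

```text
time: 17.4
ee_pos: [0.5226, -0.2885, 0.0357]
eef_rot: [0.044, 0.705, -0.044, 0.707]
ft_force: [-0.8, 0.2, -0.8]
width: 0.0873
[ 0.52258872 -0.28850318  0.03570347] 82.875322178755 [ 0.0025 -0.001  -1.    ] [ 0.21  0.48  0.28  1.76 -0.16  0.92  1.99]
```

```bash
python3 -m pendant '[{"translation":[0,0,0],"angular":[0,0,0],"hand":1},{"translation":[0,0,0],"angular":[0,0,0],"hand":1}]'
```

```text
time: 17.6
ee_pos: [0.5221, -0.2883, 0.0349]
eef_rot: [0.044, 0.705, -0.044, 0.706]
ft_force: [-0.1, 0.8, -0.1]
width: 0.0868
```

```bash
python3 -m pendant '[{"translation":[-0.05,0,0],"angular":[0,0,0],"hand":1},{"translation":[0,0,0],"angular":[0,0,0],"hand":1},{"translation":[0,0,0],"angular":[0,0,0],"hand":-0.5},{"translation":[0,0,0],"angular":[0,0,0],"hand":-0.5},{"translation":[0,0,0],"angular":[0,0,0],"hand":-0.5},{"translation":[0,0,0],"angular":[0,0,0],"hand":-0.5},{"translation":[0,0,0],"angular":[0,0,0],"hand":-0.5},{"translation":[0,0,0],"angular":[0,0,0],"hand":-0.5},{"translation":[0,0,0],"angular":[0,0,0],"hand":-0.5}]' 25
```

```text
time: 18.5
ee_pos: [0.5209, -0.2881, 0.0338]
eef_rot: [0.044, 0.706, -0.044, 0.706]
ft_force: [0.2, -0.1, -0.5]
width: 0.0388
```

```bash
python3 -m pendant '[{"translation":[0,0,1],"angular":[0,0,0],"hand":-0.5},{"translation":[0,0,3],"angular":[0,0,0],"hand":-0.5},{"translation":[0,0,4],"angular":[0,0,0],"hand":-0.5},{"translation":[0,0,2],"angular":[0,0,0],"hand":-0.5},{"translation":[0.6,3,0],"angular":[0,0,0],"hand":-0.5},{"translation":[0.9,4,0],"angular":[0,0,0],"hand":-0.5},{"translation":[0.9,4,0],"angular":[0,0,0],"hand":-0.5},{"translation":[0.9,4,0],"angular":[0,0,0],"hand":-0.5},{"translation":[0.9,4,0],"angular":[0,0,0],"hand":-0.5},{"translation":[0.9,4,0],"angular":[0,0,0],"hand":-0.5},{"translation":[0.5,3,0],"angular":[0,0,0],"hand":-0.5},{"translation":[0.1,1,0],"angular":[0,0,0],"hand":-0.5},{"translation":[0,0,0],"angular":[0,0,0],"hand":-0.5},{"translation":[0,0,0],"angular":[0,0,0],"hand":-0.5},{"translation":[0,0,0],"angular":[0,0,0],"hand":-0.5}]'
```

```text
time: 20.0
ee_pos: [0.5778, -0.0202, 0.134]
eef_rot: [0.045, 0.706, -0.045, 0.706]
ft_force: [0.3, -0.2, -1.1]
width: 0.0387
```

```bash
python3 -m pendant '[{"translation":[0,0,-4],"angular":[0,0,0],"hand":-0.5},{"translation":[0,0,-2],"angular":[0,0,0],"hand":-0.5},{"translation":[0,0,-0.5],"angular":[0,0,0],"hand":-0.5},{"translation":[0,0,0],"angular":[0,0,0],"hand":-0.5},{"translation":[0,0,0],"angular":[0,0,0],"hand":-0.5},{"translation":[0,0,0],"angular":[0,0,0],"hand":-0.5}]'
python3 - <<'E'
from h import *
shot('side','s8.png')
e=r.read_state()['ee_pos'];print(e,r.read_state()['width'])
cv2.imwrite('pics/c8.png',cv2.resize(cv2.convertScaleAbs(cv2.imread('pics/s8.png')[165:250,240:340],alpha=2.2),None,fx=6,fy=6,interpolation=cv2.INTER_CUBIC))
E
```

```text
time: 20.6
ee_pos: [0.5788, -0.0183, 0.0702]
eef_rot: [0.044, 0.705, -0.044, 0.707]
ft_force: [-0.1, 0.3, -0.8]
width: 0.0387
[ 0.57871106 -0.01814707  0.07004389] 0.038621882637490876
```

View pics/c8.png

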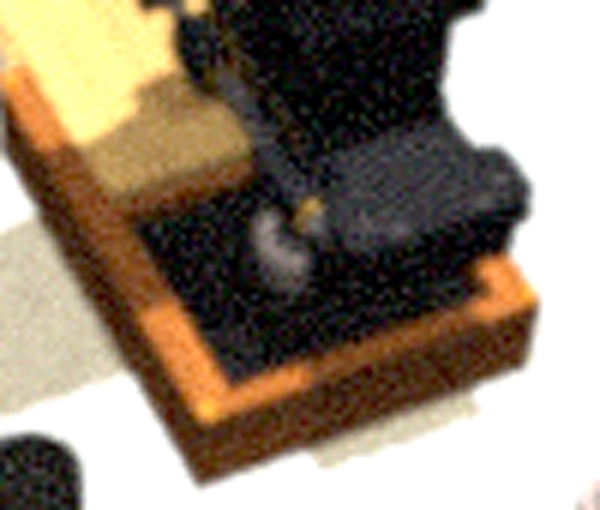

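The side view shows the ring held over the insert, clear of the walls. Lowering to just above the insert.

```bash
python3 -m pendant '[{"translation":[-0.05,0,-0.7],"angular":[0,0,0],"hand":-0.5},{"translation":[0,0,-0.6],"angular":[0,0,0],"hand":-0.5},{"translation":[0,0,0],"angular":[0,0,0],"hand":-0.5},{"translation":[0,0,0],"angular":[0,0,0],"hand":-0.5},{"translation":[0,0,0],"angular":[0,0,0],"hand":-0.5},{"translation":[0,0,0],"angular":[0,0,0],"hand":-0.5}]'
```

```text
time: 21.25
ee_pos: [0.5776, -0.018, 0.0559]
eef_rot: [0.044, 0.706, -0.044, 0.706]
ft_force: [-0.8, -0.2, -1.7]
width: 0.0383
```

```bash
python3 -m pendant '[{"translation":[0,0,-0.2],"angular":[0,0,0],"hand":-0.5},{"translation":[0,0,0],"angular":[0,0,0],"hand":-0.5}]'
python3 -m pendant '[{"translation":[0,0,-0.1],"angular":[0,0,0],"hand":-0.5},{"translation":[0,0,0],"angular":[0,0,0],"hand":-0.5}]'
python3 -m pendant '[{"translation":[0,0,-0.1],"angular":[0,0,0],"hand":-0.5},{"translation":[0,0,0],"angular":[0,0,0],"hand":-0.5}]'
```

```text
time: 21.45
ee_pos: [0.5773, -0.018, 0.0536]
eef_rot: [0.044, 0.706, -0.044, 0.706]
ft_force: [-0.8, -0.1, -1.5]
width: 0.0386
time: 21.65
ee_pos: [0.5774, -0.0181, 0.0527]
eef_rot: [0.044, 0.706, -0.044, 0.706]
ft_force: [-0.4, -0.8, -0.0]
width: 0.0385
time: 21.85
ee_pos: [0.5774, -0.018, 0.0517]
eef_rot: [0.044, 0.706, -0.044, 0.706]
ft_force: [-0.3, 0.5, -1.1]
width: 0.0382
```

```bash
python3 -m pendant '[{"translation":[0,0,-0.1],"angular":[0,0,0],"hand":-0.5},{"translation":[0,0,0],"angular":[0,0,0],"hand":-0.5}]'
python3 -m pendant '[{"translation":[0,0,-0.1],"angular":[0,0,0],"hand":-0.5},{"translation":[0,0,0],"angular":[0,0,0],"hand":-0.5}]'
python3 -m pendant '[{"translation":[0,0,-0.1],"angular":[0,0,0],"hand":-0.5},{"translation":[0,0,0],"angular":[0,0,0],"hand":-0.5}]'
```

```text
time: 22.05
ee_pos: [0.5774, -0.018, 0.0507]
eef_rot: [0.044, 0.706, -0.044, 0.706]
ft_force: [0.8, 0.4, -0.8]
width: 0.0382
time: 22.25
ee_pos: [0.5774, -0.0181, 0.0496]
eef_rot: [0.044, 0.706, -0.044, 0.706]
ft_force: [0.0, -0.3, -1.3]
width: 0.0385
time: 22.45
ee_pos: [0.5774, -0.018, 0.0486]
eef_rot: [0.044, 0.706, -0.044, 0.706]
ft_force: [-0.4, -0.4, -0.8]
width: 0.0384
```

It is entering freely, with no contact force.

```bash
python3 -m pendant '[{"translation":[0,0,-0.1],"angular":[0,0,0],"hand":-0.5},{"translation":[0,0,0],"angular":[0,0,0],"hand":-0.5}]'
python3 -m pendant '[{"translation":[0,0,-0.1],"angular":[0,0,0],"hand":-0.5},{"translation":[0,0,0],"angular":[0,0,0],"hand":-0.5}]'
python3 -m pendant '[{"translation":[0,0,-0.1],"angular":[0,0,0],"hand":-0.5},{"translation":[0,0,0],"angular":[0,0,0],"hand":-0.5}]'
python3 -m pendant '[{"translation":[0,0,-0.05],"angular":[0,0,0],"hand":-0.5},{"translation":[0,0,0],"angular":[0,0,0],"hand":-0.5}]'
```

```text
time: 22.65
ee_pos: [0.5773, -0.018, 0.0476]
eef_rot: [0.044, 0.706, -0.044, 0.706]
ft_force: [-0.1, 0.7, -1.7]
width: 0.0383
time: 22.85
ee_pos: [0.5774, -0.018, 0.0467]
eef_rot: [0.044, 0.706, -0.044, 0.706]
ft_force: [0.6, -0.9, -0.7]
width: 0.0384
time: 23.05
ee_pos: [0.5774, -0.018, 0.0457]
eef_rot: [0.044, 0.706, -0.044, 0.706]
ft_force: [-0.3, 0.1, -1.4]
width: 0.0383
time: 23.25
ee_pos: [0.5774, -0.018, 0.0452]
eef_rot: [0.044, 0.706, -0.044, 0.706]
ft_force: [-0.9, -0.1, -1.7]
width: 0.0382
```

```bash
python3 -m pendant '[{"translation":[0,0,-0.05],"angular":[0,0,0],"hand":-0.5},{"translation":[0,0,0],"angular":[0,0,0],"hand":-0.5}]'
python3 -m pendant '[{"translation":[0,0,-0.04],"angular":[0,0,0],"hand":-0.5},{"translation":[0,0,0],"angular":[0,0,0],"hand":-0.5}]'
```

```text
time: 23.45
ee_pos: [0.5774, -0.018, 0.0448]
eef_rot: [0.044, 0.706, -0.044, 0.706]
ft_force: [0.4, -0.4, -1.0]
width: 0.0382
time: 23.65
ee_pos: [0.5775, -0.018, 0.0447]
eef_rot: [0.044, 0.706, -0.044, 0.706]
ft_force: [-2.3, -0.5, 3.9]
width: 0.0381
```

Contact at TCP z=0.0447 is the predicted seated height. Releasing partly, to 52 mm so the fingers stay inside the mouth, then lifting.

```bash
python3 -m pendant '[{"translation":[0,0,0],"angular":[0,0,0],"hand":0.0},{"translation":[0,0,0],"angular":[0,0,0],"hand":0.2},{"translation":[0,0,0],"angular":[0,0,0],"hand":0.2},{"translation":[0,0,0],"angular":[0,0,0],"hand":0.2}]'
python3 -m pendant '[{"translation":[0,0,0.5],"angular":[0,0,0],"hand":0.2},{"translation":[0,0,2],"angular":[0,0,0],"hand":0.2},{"translation":[0,0,4],"angular":[0,0,0],"hand":0.2},{"translation":[0,0,4.5],"angular":[0,0,0],"hand":0.2},{"translation":[0,-5,0],"angular":[0,0,0],"hand":-1},{"translation":[0,-5,0],"angular":[0,0,0],"hand":-1},{"translation":[0,-5,0],"angular":[0,0,0],"hand":-1},{"translation":[0,-5,0],"angular":[0,0,0],"hand":-1},{"translation":[0,0,0],"angular":[0,0,0],"hand":-1}]' 20
python3 - <<'E'
from h import *
shot('top','t9.png');shot('side','s9.png')
f=lambda i,k:cv2.resize(cv2.convertScaleAbs(i,alpha=2),None,fx=k,fy=k,interpolation=cv2.INTER_CUBIC)
cv2.imwrite('pics/c9.png',np.hstack([f(cv2.imread('pics/t9.png')[140:220,250:340],4.4),f(cv2.imread('pics/s9.png')[170:250,245:335],4.4)]))
print(w2p('top',[.578,-.0178,.027]),w2p('side',[.578,-.0178,.027]))
E
```

```text
time: 24.05
ee_pos: [0.5778, -0.0176, 0.0445]
eef_rot: [0.044, 0.706, -0.044, 0.706]
ft_force: [0.8, 0.9, 2.3]
width: 0.0513
time: 24.95
ee_pos: [0.5748, -0.2274, 0.1547]
eef_rot: [0.046, 0.706, -0.049, 0.705]
ft_force: [-0.5, -0.0, -0.7]
width: 0.02
[[178.7388259  301.47285213]] [[209.48484677 288.15421606]]
```

View pics/c9.png

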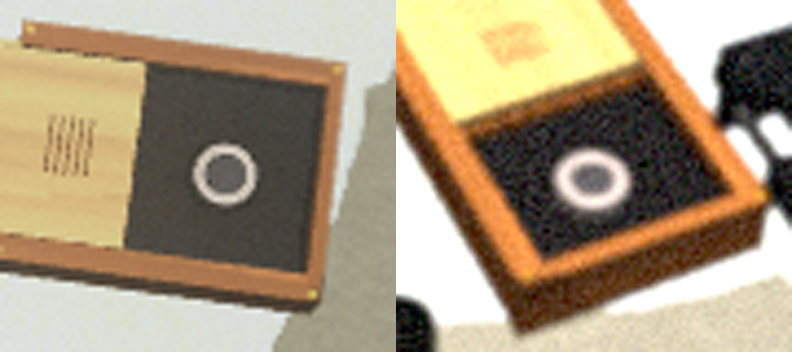

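The top crop shows the ring centred over the pocket at crop (225,174), with no pocket edge showing. The side crop at (592,180) shows it level and inside, so it is seated. Going back to the lid.

```bash
python3 -m pendant '[{"translation":[0.17,4.9,0],"angular":[0,0,0],"hand":-1},{"translation":[0.17,4.9,0],"angular":[0,0,0],"hand":-1},{"translation":[0.17,4.9,0],"angular":[0,0,0],"hand":-1},{"translation":[0.17,4.9,0],"angular":[0,0,0],"hand":-1},{"translation":[0.17,4.9,0],"angular":[0,0,0],"hand":-1},{"translation":[0.2,4.9,0],"angular":[0,0,0],"hand":-1},{"translation":[0,0.4,0],"angular":[0,0,0],"hand":-1},{"translation":[0,0,-4],"angular":[0,0,0],"hand":-1},{"translation":[0,0,-3],"angular":[0,0,0],"hand":-1},{"translation":[0,0,0],"angular":[0,0,0],"hand":-1},{"translation":[0,0,0],"angular":[0,0,0],"hand":-1},{"translation":[0,0,0],"angular":[0,0,0],"hand":-1}]' 20
```

```text
time: 26.25
ee_pos: [0.5889, 0.0806, 0.0864]
eef_rot: [0.044, 0.705, -0.043, 0.707]
ft_force: [-0.1, -0.1, 0.2]
width: 0.0007
```

```bash
python3 -m pendant '[{"translation":[0,0,-1],"angular":[0,0,0],"hand":-1},{"translation":[0,0,-0.5],"angular":[0,0,0],"hand":-1},{"translation":[0,0,0],"angular":[0,0,0],"hand":-1},{"translation":[0,0,0],"angular":[0,0,0],"hand":-1},{"translation":[0,0,0],"angular":[0,0,0],"hand":-1}]'
python3 -m pendant '[{"translation":[0,0,-0.1],"angular":[0,0,0],"hand":-1},{"translation":[0,0,0],"angular":[0,0,0],"hand":-1}]'
```

```text
time: 26.75
ee_pos: [0.5881, 0.08, 0.0696]
eef_rot: [0.044, 0.706, -0.044, 0.706]
ft_force: [0.7, -0.3, -0.6]
width: 0.0004
time: 26.95
ee_pos: [0.588, 0.08, 0.0684]
eef_rot: [0.044, 0.706, -0.044, 0.706]
ft_force: [1.3, 0.3, 0.1]
width: 0.0005
```

```bash
python3 -m pendant '[{"translation":[0,0,-0.08],"angular":[0,0,0],"hand":-1},{"translation":[0,0,0],"angular":[0,0,0],"hand":-1}]'
python3 -m pendant '[{"translation":[0,0,-0.06],"angular":[0,0,0],"hand":-1},{"translation":[0,0,0],"angular":[0,0,0],"hand":-1}]'
python3 -m pendant '[{"translation":[0,0,-0.06],"angular":[0,0,0],"hand":-1},{"translation":[0,0,0],"angular":[0,0,0],"hand":-1}]'
```

```text
time: 27.15
ee_pos: [0.5882, 0.08, 0.0681]
eef_rot: [0.044, 0.706, -0.044, 0.706]
ft_force: [-1.5, -0.2, 4.6]
width: 0.0003
time: 27.35
ee_pos: [0.5883, 0.08, 0.0678]
eef_rot: [0.044, 0.705, -0.044, 0.706]
ft_force: [-2.6, -0.6, 8.5]
width: 0.0003
time: 27.55
ee_pos: [0.5883, 0.08, 0.0675]
eef_rot: [0.044, 0.705, -0.044, 0.706]
ft_force: [-4.0, -0.6, 11.6]
width: 0.0005
```

```bash
python3 -m pendant '[{"translation":[0,0,-0.07],"angular":[0,0,0],"hand":-1},{"translation":[0,0,0],"angular":[0,0,0],"hand":-1},{"translation":[-0.06,-0.25,0],"angular":[0,0,0],"hand":-1},{"translation":[-0.03,-0.25,0],"angular":[0,0,0],"hand":-1},{"translation":[-0.06,-0.5,0],"angular":[0,0,0],"hand":-1}]'
```

```text
time: 28.05
ee_pos: [0.588, 0.0731, 0.0675]
eef_rot: [0.045, 0.704, -0.042, 0.707]
ft_force: [0.5, 6.0, 8.4]
width: 0.0002
```

```bash
python3 -m pendant '[{"translation":[0,0,-0.08],"angular":[0,0,0],"hand":-1},{"translation":[-0.03,-0.25,0],"angular":[0,0,0],"hand":-1}]'
python3 -m pendant '[{"translation":[-0.03,-0.25,-0.02],"angular":[0,0,0],"hand":-1},{"translation":[-0.03,-0.25,0],"angular":[0,0,0],"hand":-1}]'
```

```text
time: 28.25
ee_pos: [0.588, 0.0707, 0.0671]
eef_rot: [0.045, 0.704, -0.042, 0.707]
ft_force: [-0.4, 9.6, 13.1]
width: 0.0003
time: 28.45
ee_pos: [0.5875, 0.0662, 0.067]
eef_rot: [0.045, 0.704, -0.041, 0.707]
ft_force: [-0.2, 9.3, 13.4]
width: 0.0003
```

```bash
python3 -m pendant '[{"translation":[0,0,-0.04],"angular":[0,0,0],"hand":-1},{"translation":[-0.05,-0.4,0],"angular":[0,0,0],"hand":-1},{"translation":[-0.05,-0.4,0],"angular":[0,0,0],"hand":-1},{"translation":[-0.05,-0.4,0],"angular":[0,0,0],"hand":-1}]'
python3 - <<'E'
from h import *
shot('side','s10.png')
cv2.imwrite('pics/c10.png',cv2.resize(cv2.convertScaleAbs(cv2.imread('pics/s10.png')[150:250,220:340],alpha=1.8),None,fx=5,fy=5,interpolation=cv2.INTER_CUBIC))
E
```

```text
time: 28.85
ee_pos: [0.5861, 0.0542, 0.0669]
eef_rot: [0.045, 0.704, -0.041, 0.707]
ft_force: [0.0, 9.0, 15.2]
width: 0.0001
```

View pics/c10.png

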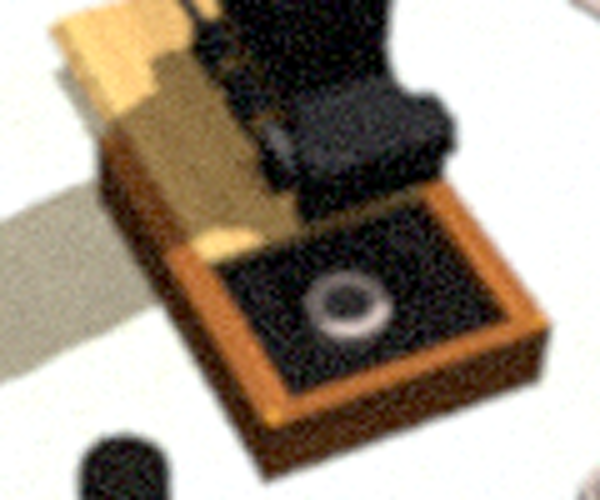

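The lid is following at 15 N and has partly closed. Continuing.

```bash
python3 -m pendant '[{"translation":[-0.06,-0.5,0],"angular":[0,0,0],"hand":-1},{"translation":[-0.06,-0.5,0],"angular":[0,0,0],"hand":-1},{"translation":[-0.06,-0.5,0],"angular":[0,0,0],"hand":-1},{"translation":[-0.06,-0.5,0],"angular":[0,0,0],"hand":-1}]'
python3 -m pendant '[{"translation":[-0.06,-0.5,0],"angular":[0,0,0],"hand":-1},{"translation":[-0.06,-0.5,0],"angular":[0,0,0],"hand":-1},{"translation":[-0.06,-0.5,0],"angular":[0,0,0],"hand":-1},{"translation":[-0.06,-0.5,0],"angular":[0,0,0],"hand":-1}]'
```

```text
time: 29.3
ee_pos: [0.5838, 0.034, 0.0668]
eef_rot: [0.045, 0.704, -0.041, 0.708]
ft_force: [0.1, 9.3, 15.5]
width: 0.0007
time: 29.7
ee_pos: [0.5815, 0.0139, 0.0668]
eef_rot: [0.045, 0.704, -0.041, 0.708]
ft_force: [0.5, 8.6, 14.8]
width: 0.0004
```

```bash
python3 -m pendant '[{"translation":[-0.06,-0.5,0],"angular":[0,0,0],"hand":-1},{"translation":[-0.06,-0.5,0],"angular":[0,0,0],"hand":-1},{"translation":[-0.06,-0.5,0],"angular":[0,0,0],"hand":-1},{"translation":[-0.06,-0.5,0],"angular":[0,0,0],"hand":-1}]'
python3 - <<'E'
from h import *
shot('side','s11.png')
cv2.imwrite('pics/c11.png',cv2.resize(cv2.convertScaleAbs(cv2.imread('pics/s11.png')[150:250,220:340],alpha=1.8),None,fx=5,fy=5,interpolation=cv2.INTER_CUBIC))
E
```

```text
time: 30.1
ee_pos: [0.5792, -0.0062, 0.0668]
eef_rot: [0.045, 0.704, -0.042, 0.708]
ft_force: [-0.9, 9.7, 15.8]
width: 0.0005
```

View pics/c11.png

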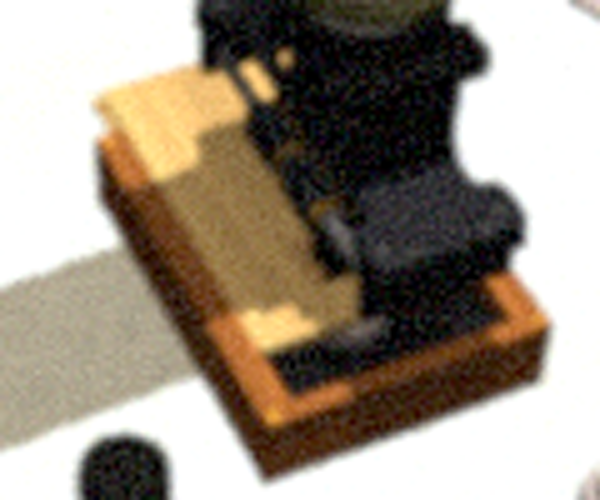

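```bash
python3 -m pendant '[{"translation":[-0.06,-0.5,0],"angular":[0,0,0],"hand":-1},{"translation":[-0.06,-0.5,0],"angular":[0,0,0],"hand":-1},{"translation":[-0.06,-0.5,0],"angular":[0,0,0],"hand":-1}]'
python3 -m pendant '[{"translation":[-0.06,-0.5,0],"angular":[0,0,0],"hand":-1},{"translation":[-0.03,-0.25,0],"angular":[0,0,0],"hand":-1},{"translation":[-0.03,-0.25,0],"angular":[0,0,0],"hand":-1},{"translation":[0,0,0],"angular":[0,0,0],"hand":-1}]'
python3 - <<'E'
from h import *
shot('side','s12.png')
cv2.imwrite('pics/c12.png',cv2.resize(cv2.convertScaleAbs(cv2.imread('pics/s12.png')[150:250,220:340],alpha=1.8),None,fx=5,fy=5,interpolation=cv2.INTER_CUBIC))
E
```

```text
time: 30.45
ee_pos: [0.5774, -0.0213, 0.0668]
eef_rot: [0.045, 0.704, -0.042, 0.708]
ft_force: [0.0, 9.9, 16.1]
width: 0.0001
time: 30.85
ee_pos: [0.5762, -0.0319, 0.0668]
eef_rot: [0.045, 0.704, -0.042, 0.708]
ft_force: [0.2, 7.4, 16.0]
width: 0.0004
```

View pics/c12.png

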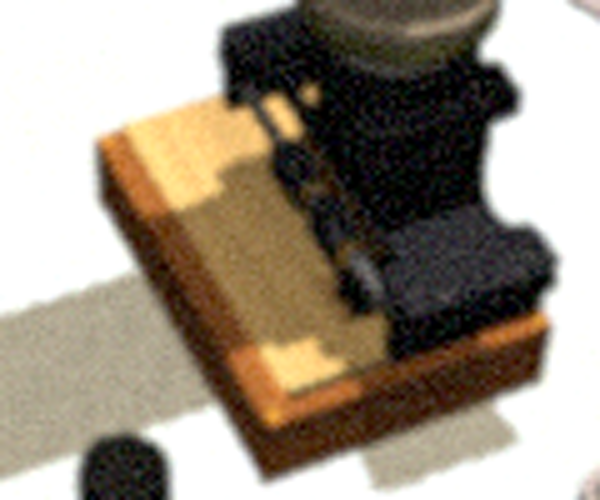

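Nearly shut. Pushing gently until it meets the stop.

```bash
python3 -m pendant '[{"translation":[-0.03,-0.25,0],"angular":[0,0,0],"hand":-1},{"translation":[-0.03,-0.25,0],"angular":[0,0,0],"hand":-1},{"translation":[0,0,0],"angular":[0,0,0],"hand":-1}]'
python3 -m pendant '[{"translation":[-0.02,-0.2,0],"angular":[0,0,0],"hand":-1},{"translation":[-0.02,-0.2,0],"angular":[0,0,0],"hand":-1},{"translation":[0,0,0],"angular":[0,0,0],"hand":-1}]'
```

```text
time: 31.2
ee_pos: [0.5756, -0.0369, 0.0668]
eef_rot: [0.045, 0.704, -0.042, 0.708]
ft_force: [-1.3, 7.8, 16.5]
width: 0.0002
time: 31.5
ee_pos: [0.5754, -0.0402, 0.0668]
eef_rot: [0.045, 0.704, -0.042, 0.708]
ft_force: [2.0, 9.8, 15.6]
width: 0.0006
```

```bash
python3 -m pendant '[{"translation":[-0.02,-0.2,0],"angular":[0,0,0],"hand":-1},{"translation":[-0.02,-0.2,0],"angular":[0,0,0],"hand":-1},{"translation":[0,0,0],"angular":[0,0,0],"hand":-1}]'
python3 -m pendant '[{"translation":[-0.02,-0.2,0],"angular":[0,0,0],"hand":-1},{"translation":[-0.02,-0.2,0],"angular":[0,0,0],"hand":-1},{"translation":[0,0,0],"angular":[0,0,0],"hand":-1}]'
```

```text
time: 31.8
ee_pos: [0.5751, -0.0445, 0.0667]
eef_rot: [0.045, 0.704, -0.042, 0.708]
ft_force: [1.8, 8.2, 14.1]
width: 0.0006
time: 32.1
ee_pos: [0.5746, -0.0487, 0.0666]
eef_rot: [0.045, 0.704, -0.042, 0.708]
ft_force: [2.0, 8.3, 12.6]
width: 0.0006
```

```bash
python3 -m pendant '[{"translation":[0,0,3],"angular":[0,0,0],"hand":-1},{"translation":[0,0,4.5],"angular":[0,0,0],"hand":-1},{"translation":[0,0,2],"angular":[0,0,0],"hand":-1},{"translation":[0,-5,0],"angular":[0,0,0],"hand":-1},{"translation":[0,-5,0],"angular":[0,0,0],"hand":-1},{"translation":[0,-5,0],"angular":[0,0,0],"hand":-1},{"translation":[0,-4,0],"angular":[0,0,0],"hand":-1},{"translation":[0,0,0],"angular":[0,0,0],"hand":-1},{"translation":[0,0,0],"angular":[0,0,0],"hand":-1}]'
python3 - <<'E'
from h import *
shot('top','t13.png');shot('side','s13.png')
f=lambda i,k:cv2.resize(cv2.convertScaleAbs(i,alpha=1.7),None,fx=k,fy=k,interpolation=cv2.INTER_CUBIC)
cv2.imwrite('pics/c13t.png',f(cv2.imread('pics/t13.png')[140:220,240:335],7))
cv2.imwrite('pics/c13s.png',f(cv2.imread('pics/s13.png')[155:250,235:335],6))
p=[.5823,.0178,-.1179]
for o in (0,.003,.006): 
    y=-.049+o; P=[p[0]-y*np.sin(p[2]),p[1]+y*np.cos(p[2]),.0433]; print(o,w2p('top',P)+[.3,-.95],w2p('side',P)+[.7,.9])
E
```

```text
time: 33.0
ee_pos: [0.5716, -0.2426, 0.159]
eef_rot: [0.045, 0.706, -0.045, 0.706]
ft_force: [0.3, 0.0, -0.1]
width: 0.0006
0 [[178.24027964 306.0763073 ]] [[209.63644035 292.06736212]]
0.003 [[178.08432456 304.95649403]] [[208.75594838 291.48907257]]
0.006 [[177.92841698 303.8367721 ]] [[207.87841822 290.91271491]]
```

View pics/c13t.png

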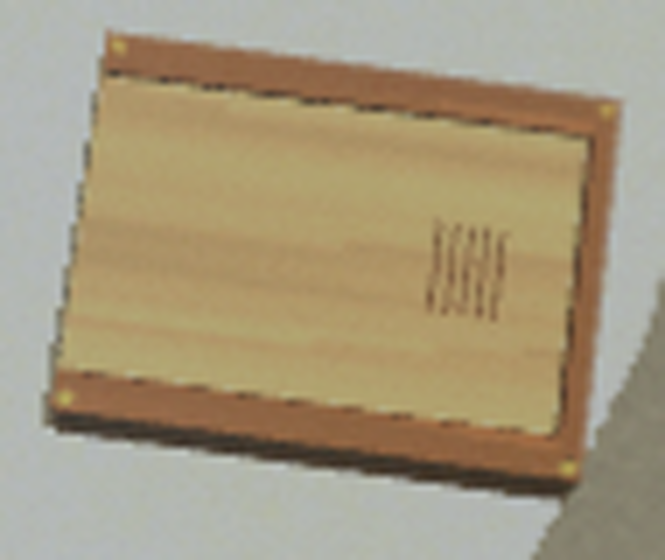

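View pics/c13s.png

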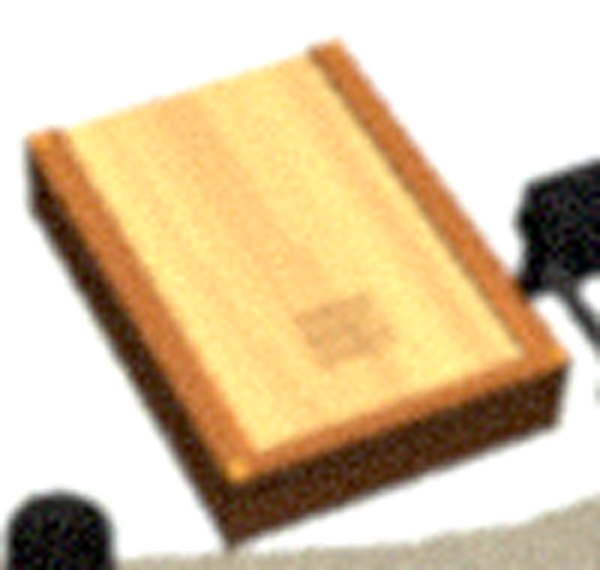

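Run:
```python
from h import *
for n in('part_a','ring','plug'):
    for k in r.mark_of('side',n): print(n,np.round(k['point'],1),round(k['confidence'],2),np.round(p2w('side',k['point'],0),4))
s=r.read_state();print(s['ee_pos'],s['ft_force'],s['time'])
a=cv2.imread('pics/s0.png') if 0 else cv2.imread('pics/side0.png');b=cv2.imread('pics/s13.png')
cv2.imwrite('pics/cmp.png',np.hstack([cv2.resize(i[160:360,190:390],None,fx=2,fy=2) for i in(a,b)]))
```

```text
part_a [289.4 361.8] 0.7 [ 0.604  -0.2705  0.    ]
part_a [340.2 295.4] 0.49 [ 0.4138 -0.2921  0.    ]
ring [268.5 319.9] 0.82 [ 0.5571 -0.1805  0.    ]
ring [280.2 282.2] 0.76 [ 0.4672 -0.1626  0.    ]
ring [254.  342.2] 0.59 [ 0.6252 -0.1751  0.    ]
[ 0.5723981  -0.24005889  0.1592818 ] [ 0.21210061 -0.23012696 -0.78222754] 33.25
```

View pics/cmp.png

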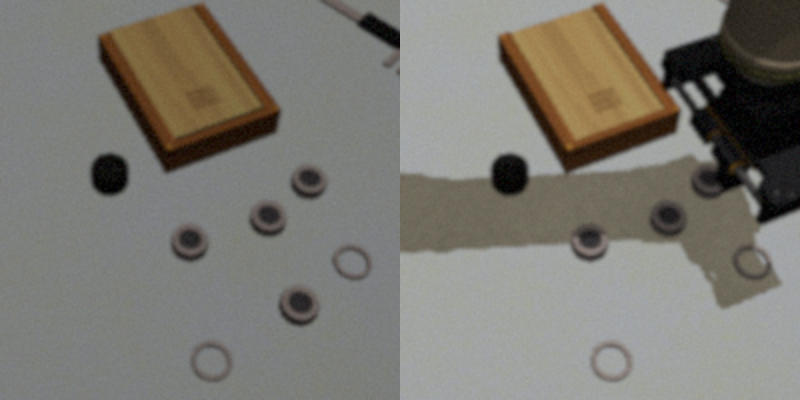

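The before/after picture shows the lid flush at the stop wall, the chosen ring gone from the bench, and the other things where they were. Handing in.

```bash
python3 -c "
from bench import r
print(r.close_job())"
```

```text
the job is handed in; nothing more can be done
None
```

The job is handed in: the lid was slid fully open, the ring set in its pocket, and the lid slid shut again over it, in about 33 s of the 72 s allowed.

- **Opening the lid:** I dragged it with closed fingertips at about 16 N until it stalled at its open stop. The highest press I read was 17 N.
- **Ring:** I took the thick ring farthest to the robot's right, after gripping it twice at right angles to centre it. It was lowered slowly and met nothing on the way. It touched the pocket floor at the predicted height with about 4 N, and pictures from both cameras showed it centred and level.
- **Closing the lid:** The finger slipped for the first few millimetres, so I pressed a little harder, to 15–16 N. At the end the finger force rose and it slipped again. In the top picture the five lines sit within about 0.4 px of where a shut lid would put them, and the gap at the stop wall is closed.
- **Other things on the bench:** The before/after side picture shows the thin rings, the other thick rings and the plug where they were, with the robot touching nothing. I did not recheck the comparator, which the arm crossed well above.

**Disagreements:**
- The two cameras differed by about 4–5 mm until I corrected them against the gripped ring.
- The network's pocket marks were about 5 mm off in y, so I used the pocket circle and the case edges instead.
- In the last check the network did not report the plug, though it is plainly visible in the picture.

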